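# Dock the shoe-cleaner bottle and hold its safety cap off

### The arm

A 7-joint arm with a two-finger parallel gripper is mounted at the origin on the work surface. World frame = base frame: x ahead of the robot, y to its left, z up, the work surface at z = 0. Lengths are in m, angles in rad, forces in N, time in s.
With the tool pointing down it reaches from about 0.35 to 0.9 m from the base axis. Payload 19.9 kg.
Tool frame: the origin (TCP) lies between the finger pads; the fingertips stand 19 mm ahead of it and the grasp point (between the pads) is the TCP; z points along the fingers, y is the direction in which the jaws open and shut (so a half turn about z gives the same grasp; the last joint's range is limited). The gripper opens to 94 mm and grips with 3 to 60 N. Pads are 16 mm wide; open, the fingers measure 119 mm over their backs; the gripper's body (75 mm by 177 mm) begins 78 mm behind the grasp point.
Start: joints at [-1.308, 0.417, -0.01, 1.614, 0.005, 1.111, -0.053], TCP at [0.187, 0.596, 0.224] pointing down, gripper open.
Joint ranges: [-2.81, 2.81], [-0.39, 2.02], [-1.27, 1.25], [0.06, 2.57], [-1.19, 4.33], [0.19, 2], [-2.82, 2.82]. Speed limits (rad/s): [1.89, 1.89, 2.39, 2.39, 3.01, 3.01, 3.01].

### API

Orientations are given as a 3x3 rotation matrix whose columns are the frame's x, y, z axes.
In Python, from rig import robot gives the robot as it stands. Calls block until the motion is done:
- robot.move_ptp(position, orientation): joint-space move of the TCP to a pose.
- robot.move_linear(position, velocity=0.15, frame=None, threshold=None): straight line of the TCP; frame=None keeps the orientation; velocity is the mean speed in m/s. With threshold (N) it stops when the force on the tool has changed by that much, and returns True; else False.
- robot.goto_joints(angles): joint-space move.
- robot.gripper_to(opening): finger opening in m; the grip force is fixed at half the most; returns when the fingers have stopped.
- robot.pause(seconds).
- robot.ik(position, orientation): joint angles nearest the present ones, or None.
- robot.get_state(): the state.
- robot.grab_frame(name): name is "scene" or "top" or "wrist"; returns the picture (384x512x3 uint8, red, green, blue); there is no depth.
- robot.camera_info(name): a dict with "fx", "fy", "cx", "cy" (pixels), "dist" ([k1, k2, p1, p2, k3] as OpenCV has them; the pictures are not rectified), "rvec" (rotation vector, rad) and "tvec" (3), from world to camera coordinates, as OpenCV has them. Camera axes: x right, y down, z forward; pixel columns grow to the right and rows downward; lengths in m; the calibration is good to about 2 mm. A picture is of the moment at which its call begins: read the wrist's pose just before it. camera_info takes no time and is no camera call; for the wrist camera it gives the pose at the moment of the call.
A pose or a line that the arm cannot do raises robot.PlanningError and nothing moves.
- robot.sign_off(): hands the job in, once; it reports no verdict.
The state is a dict: "time": time; "qpos": joint angles; "joint_vel": joint speeds; "effort": joint torques, N m; "ee_pos": TCP position; "tool_rot": TCP orientation; "force": force on the tool from outside, world axes, zero at the start; "moment": the same for the moment, N m; "opening": finger opening in m.
Only numpy, scipy, OpenCV 4.12 (cv2) and the standard library are available. Lean on these libraries where they do the work, as an engineer would, in place of code of your own. Each camera call takes 0.05 s, during which the arm holds its last target. There are 200 camera calls.

### The job

Pick up the blue shoe-cleaner bottle with its orange safety cap still locked on, and seat it fully down on the grey dock so that the holes in its two foot ears drop over the dock's two pegs. Then press the push-and-turn cap down against its spring, twist it counter-clockwise (seen from above) until it is free, and lift it straight up; finish while still holding the cap in the gripper, level and still, roughly 8 cm above where it sat, over the bottle, which stays seated on the dock. Keep the bottle upright throughout and leave the other things on the bench where they are.

Things in the scene. Friction and masses are not known exactly. Their poses are not given: they have to be found in the camera images.
- bottle_mid (a point): Blue rigid bottle, 210 to 420 g, loose, upright on the bench. Point on its axis, 31 mm above its underside. Body 64 mm (own x) x 52 mm (own y), 62 mm high, then a tapered shoulder and neck. Yellow mark on the shoulder points along +x; z is up. The same when turned half round. It may be lifted by its locked cap, or by the body's sides if the cap has room under the gripper.
- bottle_hole (a point): Centre, at the underside, of the hole in the bottle's +x foot ear (50 mm from the axis). Two ears, 40 mm wide and 10 mm thick, reach 65 mm out along the bottle's x axis, one each way, each with an upright through-hole of 13 mm diameter. Either ear may go on either peg.
- cap_mid (a point): Orange fluted push-and-turn cap, 45 mm in diameter, 36 mm high, 30 g, a loose body locked on the bottle. Point at its centre, half-way up; locked, it lies 71 mm above bottle_mid on the same axis, its x axis (yellow mark) along the bottle's x within 2 deg. Grip it across any diameter, best in its upper 20 mm (solid). 8 mm of free neck lies between cap and shoulder.
- cap_top (a point): Centre of the cap's top face. A spring pushes the cap up with 8 N, 11 N when fully down. Locked, it neither lifts nor turns. Hold it down 4 to 5 mm (it bottoms at 5) to pass the 3 mm lock tooth and turn it counter-clockwise seen from above. It is free to lift straight off at 48 to 75 deg of turn (60 is best); a hard stop comes at 77 deg. An end stop blocks clockwise turning.
- dock_seat (a point): Grey dock fixed to the bench: plate 150 mm (own x) x 76 mm (own y), 12 mm thick. Point at the centre of its top face, where the centre of the bottle's underside belongs (bottle_mid is then 31 mm above it), the bottle's x axis along the dock's x axis either way round. Two brass pegs, 9 mm in diameter, 21 mm tall (top 5 mm tapered to 3.6 mm), stand 50 mm either side along x.
- boot_l: Green hard plastic rain boot toe stuffed with cedar blocks, 170 x 96 mm, 115 mm high, stands at the robot's left; origin on its underside. Leave alone.
- boot_r: The other, equal boot toe, nearer the robot on the left; origin on its underside. Leave alone.
- coin_jar: Sealed glass coin jar, 88 mm in diameter, 123 mm high, at the robot's right; origin at its underside's centre. Leave alone.
- door_stopper: Chrome door stopper, 60 mm in diameter, 62 mm high, at the right; origin at its underside's centre. Leave alone.
- tray: Brown ceramic tray, 120 x 200 mm, 22 mm high, empty, beyond the work area; origin at its underside's centre. Leave alone.
- hanger_a: White small plastic hanger lying flat, 220 mm wide, 8 mm thick, far left; origin mid-way along its bar. Leave alone.
- hanger_b: Black small plastic hanger lying flat, 220 mm wide, 8 mm thick, far right; origin mid-way along its bar. Leave alone.
Not all that is in view belongs to the job. Of the things that look like the part that bears bottle_mid, take the one that is farthest to the robot's left at the start.

How it is judged:
By the outcome, as a careful person would: the job done as asked, in the order asked, and still so for the second after the job is handed in, while the arm keeps its last pose, push and grip.
It also fails if it takes over 48 s, if anything falls off the work surface, if the arm or the gripper's body presses on something with over 40 N, if the wrist force passes 120 N, or if a joint passes its speed limit or range.

## Working session

There is one attempt and no reset: what is moved stays moved. The work goes in short steps, each a Python script; the robot and the scene stay as the last script left them, time stands still between calls to the robot, and variables do not carry over. Pictures are saved under pics/ and viewed, about 8 in all and at most 12, crops included, and the job is handed in when it is done.

```bash
mkdir -p pics; ls
python3 - <<'E'
from rig import robot
import cv2
for n in("scene","top"):
    cv2.imwrite(f"pics/{n}0.png",cv2.resize(robot.grab_frame(n)[:,:,::-1],(800,600),interpolation=cv2.INTER_CUBIC))
    print(n,robot.camera_info(n))
s=robot.get_state();print(s)
E
```

```text
pics
scene {'fx': 357.7618944014688, 'fy': 357.7618944014688, 'cx': 250.0326497366938, 'cy': 186.1540505135387, 'dist': array([0.03062898, 0.        , 0.        , 0.        , 0.        ]), 'rvec': array([ 0.78141562,  2.73287453, -0.85509539]), 'tvec': array([ 0.43931318, -0.15293621,  1.30344066])}
top {'fx': 495.12453320642743, 'fy': 495.12453320642743, 'cx': 255.20804451178125, 'cy': 192.30488235903735, 'dist': array([-0.15030746,  0.        ,  0.        ,  0.        ,  0.        ]), 'rvec': array([ 2.16023282, -2.10622672,  0.16043326]), 'tvec': array([-0.00514932,  0.52153648,  1.63873543])}
{'time': 0.1, 'qpos': array([-1.30850445,  0.4179266 , -0.0102956 ,  1.61406059,  0.00469927,
        1.11072899, -0.0529843 ]), 'joint_vel': array([ 2.30090056e-04, -2.03001364e-03, -1.43087185e-03, -1.94805291e-03,
       -1.25249009e-04, -1.92091093e-03,  3.34013849e-05]), 'effort': array([ 1.47416406e-03, -8.52577114e+01,  6.40137456e-01, -4.26687670e+01,
       -4.88836644e-02,  1.63449033e-02,  7.47807917e-05]), 'ee_pos': array([0.18688457, 0.59608703, 0.22390263]), 'tool_rot': array([[-9.54213956e-01,  2.99124835e-01, -2.44020722e-04],
       [ 2.99124922e-01,  9.54213357e-01, -1.07252522e-03],
       [-8.79710982e-05, -1.09641121e-03, -9.99999395e-01]]), 'force': array([-0.02706324,  0.35105156,  0.05005777]), 'moment': array([-0.00503721,  0.05164103,  0.02097383]), 'opening': 0.09415666449294496}
```

View pics/scene0.png

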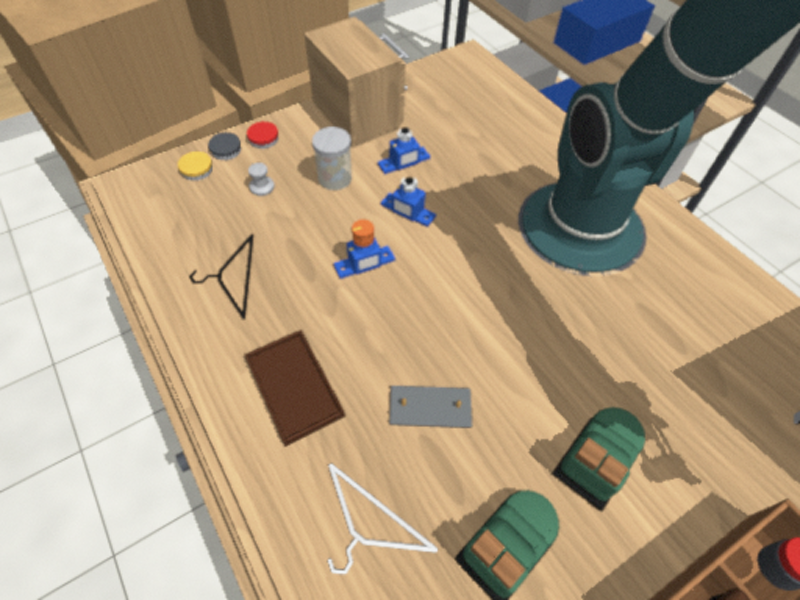

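View pics/top0.png

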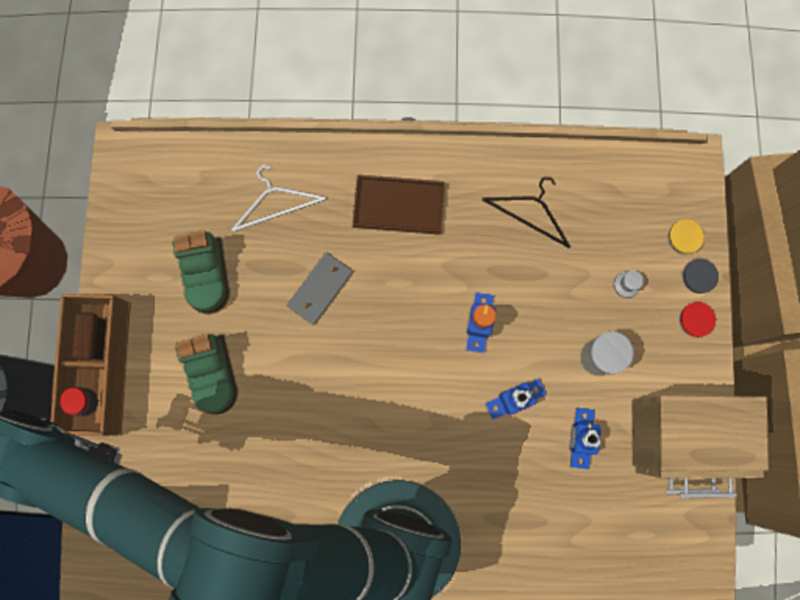

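The capped blue bottle is at about (480,322) in the top view, with ear holes at (484,297) and (477,345). It's also the leftmost of the three bottles. The dock pegs are at (335,270) and (308,306). Next I'll compute coarse positions and take wrist views.

```bash
cat > h.py <<'E'
from rig import robot
import numpy as np, cv2
def ray(ci,px):
    K=np.array([[ci['fx'],0,ci['cx']],[0,ci['fy'],ci['cy']],[0,0,1]])
    p=cv2.undistortPoints(np.array([[px]],float),K,np.array(ci['dist']))[0,0]
    R=cv2.Rodrigues(np.array(ci['rvec']))[0]; c=-R.T@ci['tvec']
    return c,R.T@np.array([p[0],p[1],1])
def w(ci,px,z):
    c,d=ray(ci,px); return c+d*(z-c[2])/d[2]
def down(yaw):  # tool y at angle yaw+90deg, x at yaw, z down
    c,s=np.cos(yaw),np.sin(yaw)
    return np.array([[c,s,0],[s,-c,0],[0,0,-1.]])
def save(n,f,im=None):
    im=robot.grab_frame(n) if im is None else im
    cv2.imwrite(f,cv2.resize(im[:,:,::-1],(800,600),interpolation=cv2.INTER_CUBIC))
E
python3 - <<'E'
from h import *
ci=robot.camera_info("top"); k=.64
def W(p,z): return w(ci,(p[0]*k,p[1]*k),z)
a,b=W((484,297),.01),W((477,345),.01); print(a,b,np.linalg.norm(a-b),(a+b)/2,np.degrees(np.arctan2(*(a-b)[1::-1])))
a,b=W((335,269),.033),W((308,305),.033); print(a,b,np.linalg.norm(a-b),(a+b)/2,np.degrees(np.arctan2(*(a-b)[1::-1])))
wi=robot.camera_info("wrist");print(wi)
R=cv2.Rodrigues(wi['rvec'])[0];s=robot.get_state();print(s['tool_rot'].T@(-R.T@wi['tvec']-s['ee_pos']),(s['tool_rot'].T@R.T).round(3))
print(W((485,315),.12))
E
```

```text
[ 0.53910852 -0.18033967  0.01      ] [ 0.43185435 -0.1659162   0.01      ] 0.10821965411069999 [ 0.48548143 -0.17312793  0.01      ] -7.659146492480255
[0.58967137 0.15039378 0.033     ] [0.50800328 0.20647921 0.033     ] 0.09907195007788264 [0.54883732 0.1784365  0.033     ] -34.479269754105815
{'fx': 305.2921465257288, 'fy': 305.2921465257288, 'cx': 249.25244304522198, 'cy': 188.60300873527336, 'dist': array([-0.04616659,  0.        ,  0.        ,  0.        ,  0.        ]), 'rvec': array([-2.33727213, -1.71565443, -0.24705182]), 'tvec': array([-0.62485566, -0.02915171,  0.39366368])}
[ 0.0831004   0.00036535 -0.16138162] [[-0.001 -0.959 -0.283]
 [ 1.    -0.001  0.   ]
 [-0.    -0.283  0.959]]
[ 0.48290145 -0.1717909   0.12      ]
```

Run:
```python
from h import *
import pickle
D={}
for n,p,y in(("dock",[.549,.178,.25],60),("bot",[.484,-.172,.27],82)):
    R=down(np.radians(y))
    robot.move_ptp(p,R)
    robot.pause(.2)
    D[n]=ci=robot.camera_info("wrist"); save("wrist",f"pics/{n}1.png")
    s=robot.get_state();print(s['time'],s['qpos'].round(2),s['ee_pos'])
pickle.dump(D,open("D.pkl","wb"))
```

```text
2.35 [-0.84  0.35  0.6   1.72 -0.21  1.13 -0.7 ] [0.54887755 0.17844357 0.24992696]
3.9417 [-0.4   0.22  0.79  1.85 -0.17  1.14  0.31] [ 0.48426446 -0.17143461  0.2699029 ]
```

View pics/dock1.png

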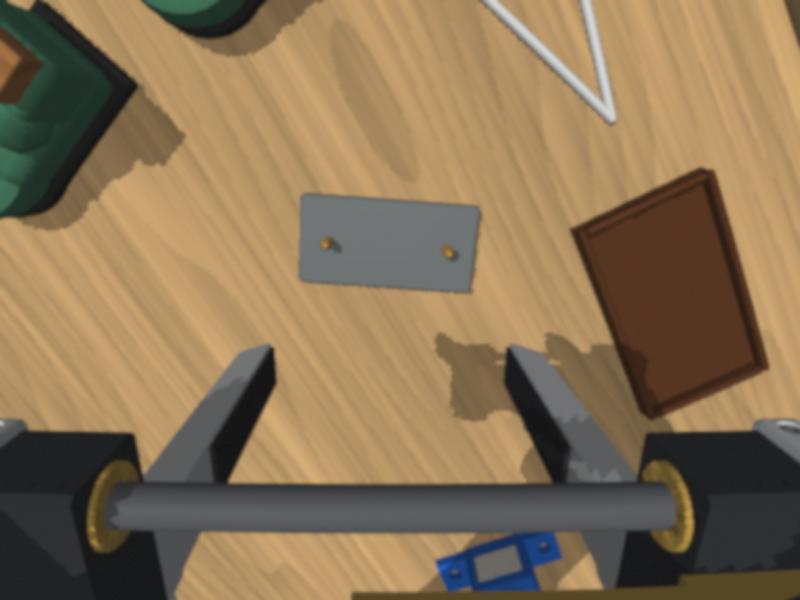

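View pics/bot1.png

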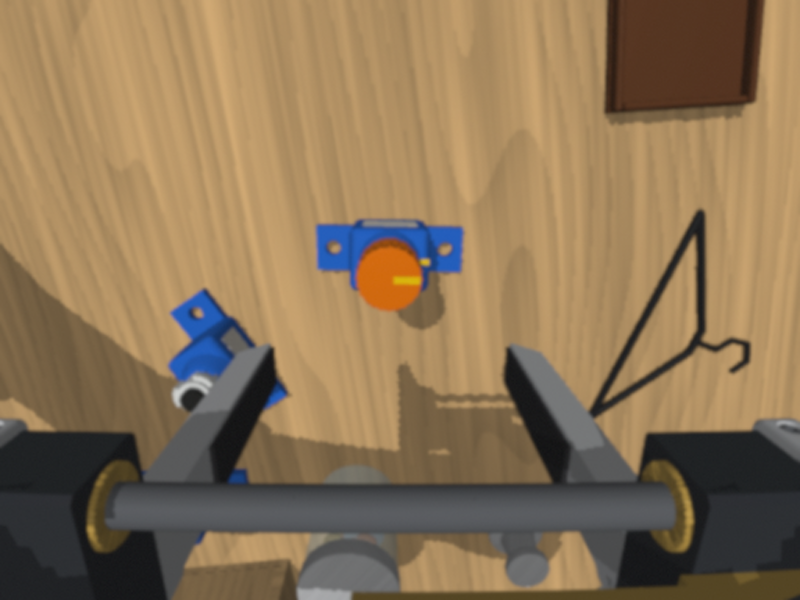

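The dock is at about (389,243) in the wrist view, with pegs at (328,243) and (449,252). The bottle's ear holes are at (334,247) and (445,249), and the cap top is at (389,279). I'll refine these in an enlarged crop.

Run:
```python
import cv2,numpy as np
a=cv2.imread("pics/dock1.png")[185:300,290:490];b=cv2.imread("pics/bot1.png")[212:317,310:470]
A=cv2.resize(a,(520,299),interpolation=cv2.INTER_CUBIC) # placeholder scale 2.6
A=cv2.resize(a,None,fx=2.6,fy=2.6,interpolation=cv2.INTER_CUBIC);B=cv2.resize(b,None,fx=2.6,fy=2.6,interpolation=cv2.INTER_CUBIC)
o=np.zeros((A.shape[0]+B.shape[0],A.shape[1],3),np.uint8);o[:A.shape[0]]=A;o[A.shape[0]:,:B.shape[1]]=B
print(A.shape,B.shape);cv2.imwrite("pics/crop.png",o)
```

```text
(299, 520, 3) (273, 416, 3)
```

View pics/crop.png

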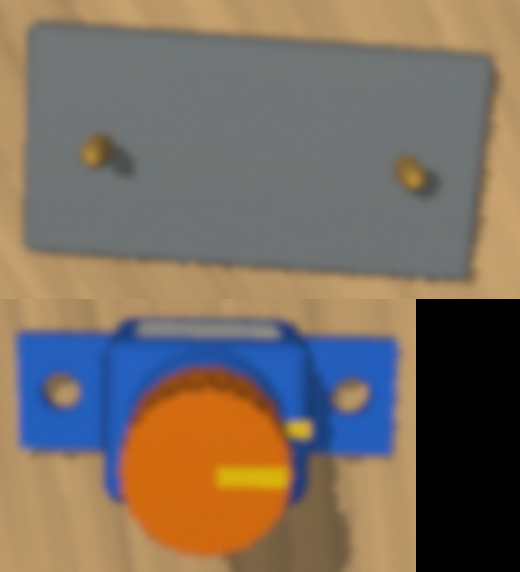

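Run:
```python
from h import *
import pickle
D=pickle.load(open("D.pkl","rb"))
def P(n,p,z):
    o=(290,185) if n=="dock" else (310,212-299/2.6)
    U=[(p[i]+.5)/2.6-.5+o[i] for i in(0,1)]
    return w(D[n],[(u+.5)*.64-.5 for u in U],z)
def pr(t,a,b): print(t,"mid",((a+b)/2).round(4),"len",np.linalg.norm(a-b).round(4),"yaw",np.degrees(np.arctan2(*(b-a)[1::-1])).round(2))
pr("pegs",P("dock",(97,150),.0225),P("dock",(411,172),.0225))
pr("plate bot",P("dock",(25,248),.012),P("dock",(469,280),.012))
pr("plate top",P("dock",(35,25),.0),P("dock",(495,58),.0))
pr("plate diag",P("dock",(35,25),.006),P("dock",(469,280),.012))
pr("plate diag2",P("dock",(495,58),.006),P("dock",(25,248),.012))
pr("holes",P("bot",(63,391),.01),P("bot",(351,397),.01))
pr("ear bot",P("bot",(21,447),.01),P("bot",(393,456),.01))
pr("ear top",P("bot",(17,333),.005),P("bot",(398,340),.005))
pr("cap dia",P("bot",(122,471.5),.12),P("bot",(291,471.5),.12))
pr("cap mark",P("bot",(217,477),.12),P("bot",(288,478),.12))
```

```text
pegs mid [0.5519 0.1885 0.0225] len 0.1 yaw -34.04
plate bot mid [0.5315 0.1577 0.012 ] len 0.1488 yaw -34.25
plate top mid [0.5728 0.2174 0.    ] len 0.1512 yaw -34.03
plate diag mid [0.5522 0.1877 0.009 ] len 0.1654 yaw -60.39
plate diag2 mid [0.5524 0.1879 0.009 ] len 0.1666 yaw 171.92
holes mid [ 0.4841 -0.1686  0.01  ] len 0.0992 yaw -9.19
ear bot mid [ 0.4813 -0.1887  0.01  ] len 0.1299 yaw -9.4
ear top mid [ 0.4869 -0.1497  0.005 ] len 0.1312 yaw -9.03
cap dia mid [ 0.4841 -0.1679  0.12  ] len 0.0438 yaw -7.98
cap mark mid [ 0.4957 -0.1712  0.12  ] len 0.0184 yaw -8.8
```

The wrist lengths fit (pegs 100 mm, holes 99 mm, cap 44 mm), but the coarse top-view reading puts the dock 10 mm off. I'll cross-check by projecting the wrist estimate into the top and scene views.

Run:
```python
from h import *
def box(c,yaw,l,wd,z):
    y=np.radians(yaw);u=np.array([np.cos(y),np.sin(y)]);v=np.array([-u[1],u[0]])
    return [np.r_[np.array(c)+a*u*l/2+b*v*wd/2,z] for a,b in((1,1),(1,-1),(-1,-1),(-1,1))]
tiles=[]
for n,f in(("top","top0"),("scene","scene0")):
    ci=robot.camera_info(n);K=np.array([[ci['fx'],0,ci['cx']],[0,ci['fy'],ci['cy']],[0,0,1]])
    im=cv2.imread(f"pics/{f}.png")
    for c,yaw,l,wd,z in(((.552,.1881),-34.1,.15,.076,.012),((.4841,-.1685),-9.2,.13,.04,.01)):
        p=cv2.projectPoints(np.array(box(c,yaw,l,wd,z)),ci['rvec'],ci['tvec'],K,ci['dist'])[0][:,0]
        U=(p+.5)/.64-.5; m=U.mean(0).round().astype(int)-50
        t=cv2.resize(im[m[1]:m[1]+100,m[0]:m[0]+100],(390,290) if 0 else (300,300),interpolation=cv2.INTER_CUBIC)
        cv2.polylines(t,[((U-m+.5)*3-.5).round().astype(int)],True,(0,0,255),1); tiles.append(t)
cv2.imwrite("pics/rep.png",np.vstack([np.hstack(tiles[:2]),np.hstack(tiles[2:])]))
```

```text
(no output)
```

View pics/rep.png

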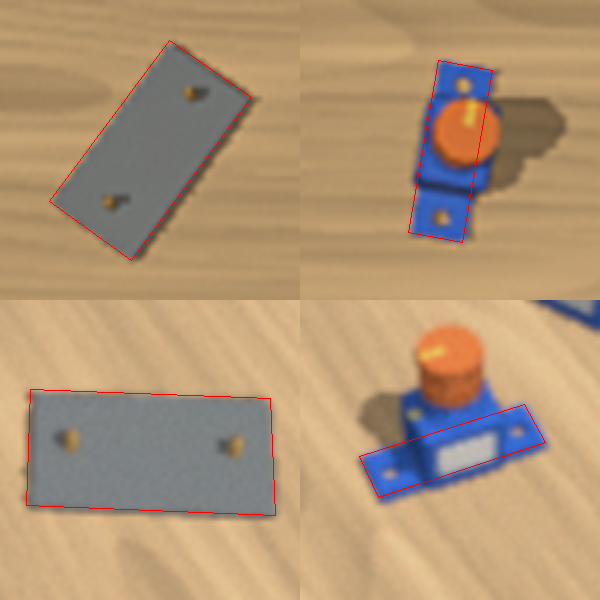

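The wrist estimate overlays the dock and bottle well in both fixed cameras, so my first top-view pixel reading was just coarse. Next I grasp the cap, lift, carry the bottle over the dock and look.

Run:
```python
from h import *
import pickle
B=np.array([.4841,-.1683]);R=down(np.radians(80.8))
robot.move_ptp([*B,.20],R)
robot.move_linear([*B,.109],.08)
f0=robot.get_state()['force']
robot.gripper_to(0.0); s=robot.get_state(); print("grip",s['opening'],s['force']-f0,s['time'],s['ee_pos'])
robot.move_linear([*B,.18],.08); s=robot.get_state(); print(s['opening'],s['force']-f0)
R2=down(np.radians(80.8-24.9))
robot.move_linear([.552,.1881,.185],.15,frame=R2)
robot.pause(.4); s=robot.get_state(); print(s['force']-f0,s['moment'],s['ee_pos'],s['tool_rot'].round(4),s['qpos'].round(2),s['time'])
ci=robot.camera_info("wrist");pickle.dump(ci,open("C.pkl","wb"));im=robot.grab_frame("wrist");np.save("im.npy",im);save("wrist","pics/over.png",im)
```

```text
grip 0.04456172608677776 [-0.76132916 -0.65939896  1.10982002] 6.4333 [ 0.4840922  -0.16830004  0.109002  ]
0.044150648048708975 [-0.13117581 -0.21745616 -4.73549268]
[-0.0200011  -0.64920334 -4.95318188] [-0.06469352  0.06537934  0.00875679] [0.55198404 0.18810023 0.18498324] [[ 0.5606  0.8281 -0.    ]
 [ 0.8281 -0.5606  0.    ]
 [-0.     -0.     -1.    ]] [-0.93  0.47  0.72  1.78 -0.36  1.03 -0.67] 10.4417
```

View pics/over.png

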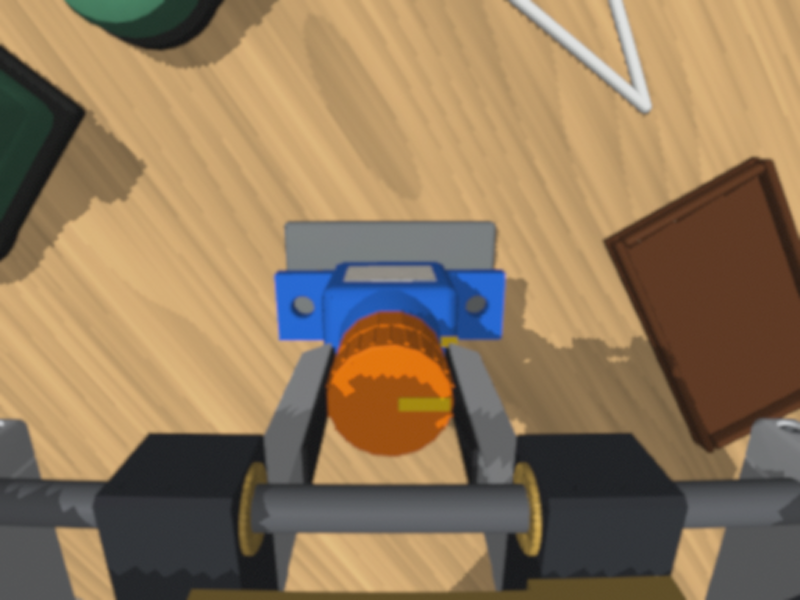

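Bottle is held over the dock, with ear holes at about (304,306) and (475,305) and the dock's far edge from (286,222) to (495,223). I'll measure the held holes against the same camera.

Run:
```python
from h import *
import pickle
ci=pickle.load(open("C.pkl","rb"))
P=lambda p,z:w(ci,[(u+.5)*.64-.5 for u in p],z)
def pr(t,a,b): print(t,"mid",((a+b)/2).round(4),"len",np.linalg.norm(a-b).round(4),"yaw",np.degrees(np.arctan2(*(b-a)[1::-1])).round(2))
pr("holes",P((304,305.5),.086),P((475,304.5),.086))
pr("ear bot",P((280,339),.086),P((504,338.5),.086))
pr("ear top",P((276,271),.084),P((504,270),.084))
pr("plate top",P((286,222.5),.0),P((496,223.5),.0))
pr("plate top z12",P((286,224),.012),P((496,225),.012))
```

```text
holes mid [0.5516 0.1886 0.086 ] len 0.0981 yaw -33.79
ear bot mid [0.5412 0.1706 0.086 ] len 0.1314 yaw -34.01
ear top mid [0.563  0.2049 0.084 ] len 0.1292 yaw -33.89
plate top mid [0.5723 0.2172 0.    ] len 0.1527 yaw -34.42
plate top z12 mid [0.5726 0.2177 0.012 ] len 0.1475 yaw -34.42
```

The holes sit within about 0.6 mm and 0.3° of the pegs, so I'm lowering the bottle.

Run:
```python
from h import *
c=[.552,.1881]
def st(t):
    s=robot.get_state();print(t,s['time'],s['ee_pos'].round(4),s['force'].round(2),s['moment'].round(2),s['opening'])
st("a")
robot.move_linear([*c,.146],.1)
print(robot.move_linear([*c,.124],.04,threshold=5)); st("b")
print(robot.move_linear([*c,.116],.02,threshold=8)); st("c")
save("wrist","pics/seat.png")
```

```text
a 10.4917 [0.552  0.1881 0.185 ] [ 0.04  0.01 -5.42] [-0.08  0.07  0.01] 0.04449688448305711
False
b 11.7333 [0.5521 0.188  0.124 ] [ 0.45  0.21 -4.03] [0.   0.16 0.04] 0.044546070733187795
True
c 12.05 [0.5524 0.1883 0.1196] [-1.37  0.17  7.97] [-0.06  0.37  0.  ] 0.04424371643413047
```

View pics/seat.png

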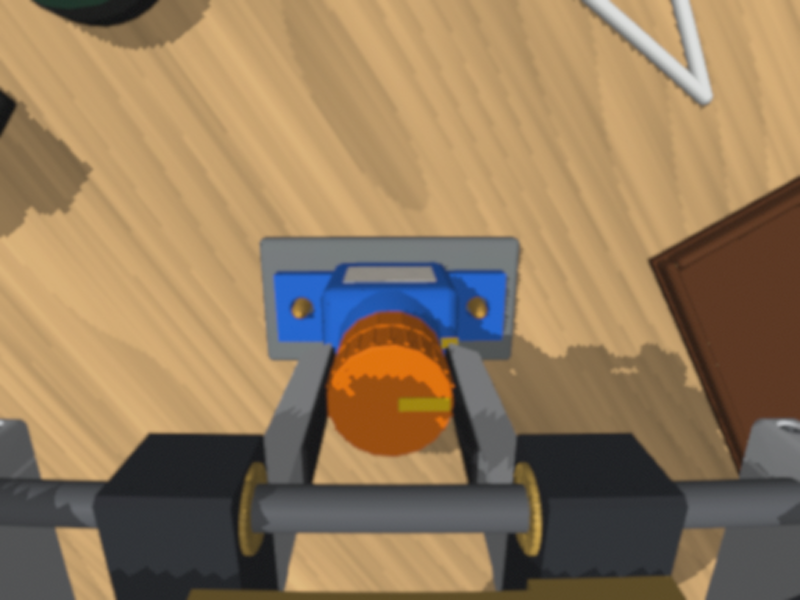

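The pegs show through both ear holes at (302,308) and (478,308), and the height of 0.1196 matches full seating plus slight spring compression. Next I press to the bottom and turn in small steps.

```bash
cat >> h.py <<'E'
def st(t):
    s=robot.get_state();R=s['tool_rot'];print(t,round(s['time'],2),s['ee_pos'].round(4),"yaw",np.degrees(np.arctan2(R[1,0],R[0,0])).round(1),s['force'].round(1),s['moment'].round(2),round(s['opening'],4),flush=True)
C=[.552,.1881]
E
python3 - <<'E'
from h import *
print(robot.move_linear([*C,.111],.015,threshold=9)); st("press")
z=robot.get_state()['ee_pos'][2]
robot.move_linear([*C,z],.05); robot.pause(.2); st("hold")
robot.move_linear([*C,z],.05,frame=down(np.radians(57.9))); st("2deg")
E
```

```text
True
press 12.49 [0.5525 0.1883 0.1156] yaw 55.9 [-3.5  0.2  9.5] [-0.14  0.68  0.04] 0.0449
hold 12.94 [0.5525 0.1884 0.1164] yaw 55.9 [-2.5 -0.   9.4] [-0.09  0.77  0.03] 0.0449
2deg 13.19 [0.5526 0.1883 0.1165] yaw 57.9 [-2.2  0.   9. ] [-0.07  0.64  0.09] 0.0447
```

Run:
```python
from h import *
R=down(np.radians(57.9))
for z in(.1148,.1140,.1132):
    robot.move_linear([*C,z],.02); robot.pause(.2); st(z)
    if robot.get_state()['force'][2]>15: break
```

```text
0.1148 13.64 [0.5526 0.1884 0.1156] yaw 57.9 [-2.3  0.1  9.3] [-0.1   0.63  0.04] 0.0446
0.114 14.09 [0.5527 0.1884 0.1153] yaw 57.9 [-4.8 -1.3 20. ] [-0.18  1.49  0.06] 0.0447
```

It bottoms at z≈0.1155. I'll hold just above that and turn.

Run:
```python
from h import *
robot.move_linear([*C,.1147],.02)
for y in range(64,119,6):
    robot.move_linear([*C,.1147],.05,frame=down(np.radians(min(y,117.5)))); st(y)
    s=robot.get_state()
    if abs(s['moment'][2])>2 or s['ee_pos'][2]>.1166: print("STOP");break
```

```text
64 14.6 [0.5528 0.1884 0.1157] yaw 64.0 [-1.1  0.2  9.7] [0.04 0.41 0.06] 0.0444
70 14.86 [0.5529 0.1884 0.1157] yaw 70.0 [-0.1  0.7 10.5] [-0.03  0.37  0.03] 0.0442
76 15.12 [0.5529 0.1884 0.1157] yaw 76.0 [-1.2  0.6  9.7] [0.06 0.29 0.06] 0.0444
82 15.38 [0.5529 0.1884 0.1157] yaw 82.0 [-1.1 -0.6 10.4] [0.   0.35 0.03] 0.0444
88 15.63 [0.5529 0.1884 0.1157] yaw 88.0 [-1.   0.8 10.6] [-0.03  0.31 -0.01] 0.0445
94 15.89 [0.5529 0.1884 0.1157] yaw 94.0 [-1.6  0.7 10.1] [0.08 0.36 0.01] 0.0448
100 16.15 [0.5527 0.1884 0.1156] yaw 100.0 [-1.2 -0.2  9.7] [0.1  0.48 0.04] 0.0443
106 16.41 [0.5526 0.1884 0.1156] yaw 106.1 [-2.8  1.2  9. ] [0.11 0.58 0.04] 0.0444
112 16.67 [0.5526 0.1884 0.1156] yaw 112.0 [-2.7  0.8  9.9] [0.03 0.64 0.08] 0.0448
118 16.92 [0.5525 0.1884 0.1156] yaw 117.5 [-2.7  1.3 10.6] [0.09 0.76 0.04] 0.0442
```

Run:
```python
from h import *
save("wrist","pics/turn.png")
```

```text
(no output)
```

View pics/turn.png

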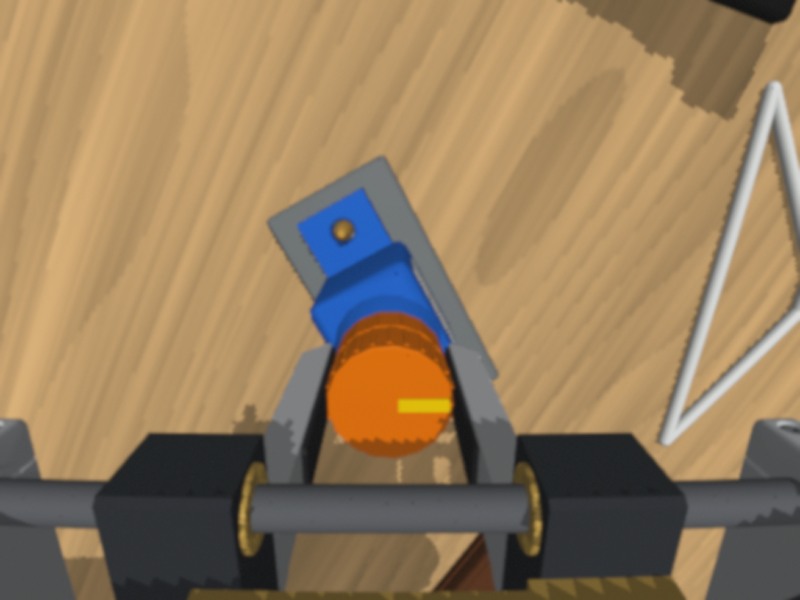

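The cap mark (425,405) stayed fixed in the gripper while the bottle stayed on its pegs, so the cap really turned about 61°. Lifting now.

Run:
```python
from h import *
C=[.5522,.1883]
print(robot.move_linear([*C,.126],.03)); st("up1")
if robot.get_state()['force'][2]>-3:
    robot.move_linear([*C,.15],.05); st("up2")
    if robot.get_state()['force'][2]>-3:
        robot.move_linear([*C,.2005],.08); robot.pause(.6); st("up3")
save("wrist","pics/end.png")
a=robot.grab_frame("scene");cv2.imwrite("pics/ends.png",cv2.resize(a[200:300,200:340,::-1],(700,500),interpolation=cv2.INTER_CUBIC))
```

```text
False
up1 17.49 [0.5522 0.1883 0.1259] yaw 117.5 [-0.4 -0.1 -0.7] [-0.05  0.07  0.02] 0.0448
up2 18.12 [0.5522 0.1884 0.15  ] yaw 117.5 [ 0.1 -1.3 -0.3] [-0.04  0.05  0.01] 0.0445
up3 19.51 [0.5522 0.1883 0.2005] yaw 117.5 [-0.4  0.1 -0.1] [-0.05 -0.02 -0.07] 0.0447
```

View pics/end.png

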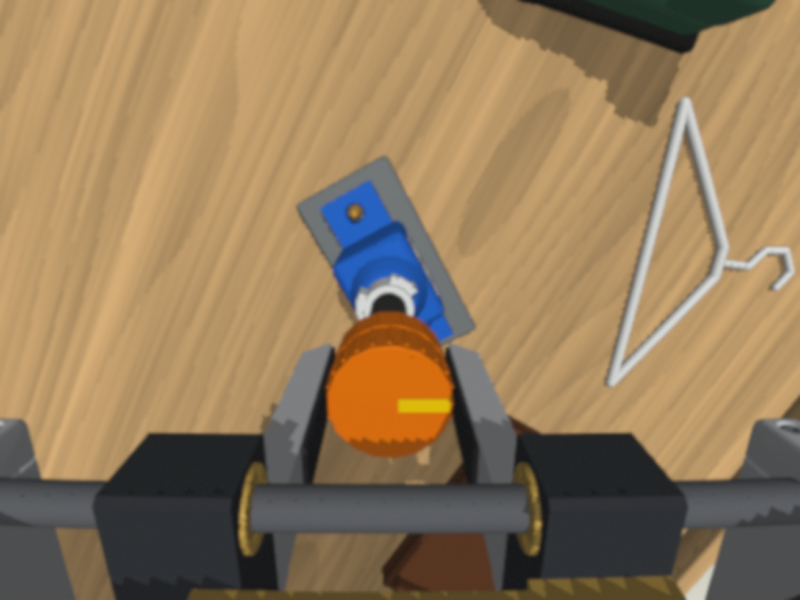

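View pics/ends.png

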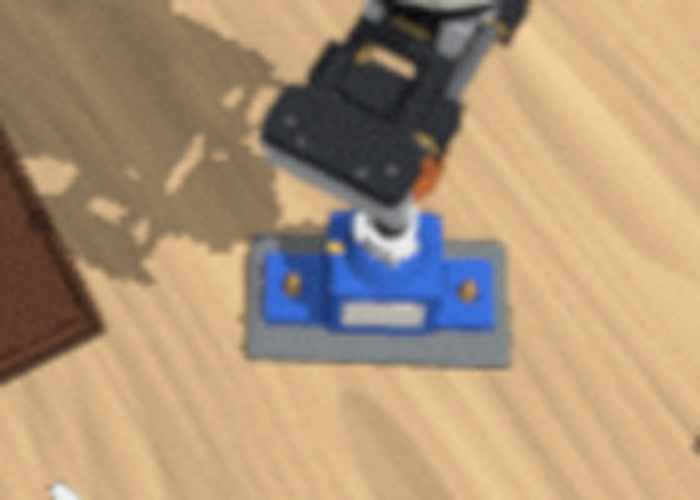

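The cap is off in the gripper and the bottle's neck is open. Both pegs show through the ear holes, at (293,284) and (468,291) in the scene crop. Handing in.

```bash
python3 -c "
from rig import robot
robot.sign_off()"
```

```text
the job is handed in; nothing more can be done
```

The job is done and handed in at about 20 s of robot time (limit 48 s). I lifted the capped bottle (the leftmost of the three) by its locked cap and seated it on the dock. I then pressed the cap down about 5 mm, turned it about 61.6° counter-clockwise and lifted it straight off.

**Last checks:**
- **Cap:** it is held level and still in the gripper, with the gripper 79.5 mm above where the cap sat locked. The lift took almost no force, and the cap did not slip during the turn.
- **Bottle:** it is upright, with both pegs showing through the ear holes in the scene view. It did not visibly move during the turn.
- **Other objects:** I didn't touch any of them on purpose. I didn't check each one against its starting position.

**Disagreements:**
- **Dock position:** my first coarse top-view reading was about 10 mm off. Projecting the wrist-camera estimate into both fixed cameras showed the wrist estimate was right.
- **Cap press:** it first stopped short of the bottom because the arm gives slightly under load. I had already turned 2° by then, so I pressed on to the real bottom, which briefly took about 20 N, before finishing the turn.

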